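# Fetch the red skin marker for the freehand sketch

## Task

Pull the red marker straight up out of the white marker holder and stand it in the empty steel cup: lower it into the cup nearly to the bottom before letting go. Leave the blue and green markers in the holder, and leave the cup standing where it is.

Things in the scene. Friction and masses are not known exactly. Their poses are not given: they have to be found in the camera images.
- red_marker: red plastic felt marker, a cylinder 18 mm in diameter, 150 mm long, 30 g, white band at mid-height; origin at the centre of its lower end, z up along it. Starts upright and loose (3 mm play all round) in one of the holder's three wells, lower end 15 mm above the table, upper 105 mm standing above the holder. Any colour may be in any well.
- blue_marker: the same in blue; stays in its well. The holder is a fixed white block 60 by 180 mm, 60 mm high. Its three round wells, 24 mm in diameter and 45 mm deep, lie in one row along its long middle line, 55 mm apart, one marker in each, so the three markers' positions give the row's direction.
- green_marker: the same in green; stays in its well. Origin at the centre of its lower end, z up along it.
- steel_cup: empty straight-sided bare-steel cup, outer diameter 56 mm, height 70 mm, inner diameter 50 mm, inner floor 5 mm above its underside, 300 g, loose; origin at the centre of its underside, z up. A marker let go in it leans on its rim, up to 27 degrees. (The orange plastic cup, 64 mm wide, 65 mm high, at least 100 mm away between centres, is not used.)
Things that resemble listed ones, but are neither listed nor needed, are in the scene too. Leave any yellow look-alike of the red_marker alone. There is more than one size of the steel_cup; the one meant has the size given above.

How it is judged:
By the outcome, as a careful person would: the job done as asked, in the order asked, and still so for the second after the job is handed in, with the robot touching nothing.
It also fails if it takes over 48 s, if anything falls off the work surface, if the arm or the gripper's body presses on something with over 40 N, if the wrist force passes 120 N, or if a joint passes its speed limit or range.

## Robot

A 7-joint arm with a two-finger parallel gripper is mounted at the origin on the work surface. World frame = base frame: x ahead of the robot, y to its left, z up, the work surface at z = 0. Lengths are in m, angles in degrees, forces in N, time in s.
With the tool pointing down it reaches from about 0.425 to 0.875 m from the base axis. Payload 4.7 kg.
Tool frame: the origin (TCP) lies midway between the tips of the shut fingers; the grasp point (between the pads) lies env.grip_point_offset behind it (env.grip_point_offset is the distance from the TCP to the grasp point, in m); z points along the fingers, y is the line along which they close (so a half turn about z gives the same grasp; the last joint's range is limited). The gripper opens to 87 mm and grips with 3 to 60 N. Pads are 19 mm wide; open, the fingers measure 117 mm over their backs; the gripper's body (75 mm by 190 mm) begins 51 mm behind the grasp point.
Start: joints at [-63.306, 18.392, -4.016, 83.108, 1.295, 78.541, -3.26], TCP at [0.284, 0.585, 0.223] pointing down, gripper open.
Joint ranges: [-163.93, 163.93], [-17.29, 119.83], [-79.2, 71.16], [3.27, 140.29], [-89.18, 269.18], [5.43, 117.66], [-154.24, 154.24]. Speed limits (degrees/s): [147.25, 147.25, 180, 180, 180, 180, 180].

## Interface

Orientations are given as [roll, pitch, yaw] about the fixed x, y, z axes, in that order (R = Rz(yaw) Ry(pitch) Rx(roll)).
In Python, from cell import env gives the robot as it stands.
- The arm moves only by the shell command python3 -m creep 'ROWS' [FORCE]. ROWS is a JSON object of lists of equal length, an entry for each row: "translation": the shift along the tool's x, y, z in units of 0.08 m (1.0 is 0.08 m), a list of three; "turn": the turn, a rotation vector about the tool's x, y, z in units of 180 degrees (1.0 is 180 degrees), a list of three; "grip": the opening, from 0 (shut) to 1 (fully open). In form: {"translation": [[x, y, z], ...], "turn": [[ax, ay, az], ...], "grip": [grip, ...]}. A call has 1 to 5 rows; each row shifts and turns the commanded pose from where the row before left it, along the tool's axes as they then stand; what a row does not reach is not made up. A row lasts 1/8 s, in which the tool goes at most 62.5 mm and 10.7 degrees, less where a joint would pass 70% of its speed; a pose out of reach is approached as far as the arm can. A call with a number of a shift or a turn outside -1 to 1 is refused whole. A call with a gripper value outside its range is refused whole. The fingers move at their own pace and stop on an object; FORCE is the grip in N (left out, the last holds). Time passes only in rows, so rows that do not move let the fingers close. It gives the time, the measured TCP pose, the force, the opening and the grip force at its end, in the units of the state.
- env.get_obs(): the state, without advancing time (a new reading comes with each control period).
- env.read_camera(name): name is "scene" or "top" or "wrist"; returns a dict with "frame" (384x512x3 uint8, red, green, blue), "z_map" (384x512 float32, m along the optical axis (not along the pixel's ray), 0 where there is no reading), "K" (3x3 intrinsics, pixels), "D" ([k1, k2, p1, p2, k3] as OpenCV has them; the pictures are not rectified), "rvec" (rotation vector, rad) and "tvec" (3), from world to camera coordinates, as OpenCV has them. Camera axes: x right, y down, z forward; pixel columns grow to the right and rows downward; lengths in m; the calibration is good to about 2 mm. A picture is of the moment at which its call begins.
- env.sign_off(): hands the job in; it is judged then, once.
The state is a dict: "time_s": time; "qpos": joint angles; "joint_velocities": joint speeds; "effort": joint torques, N m; "tool_pos": TCP position; "tool_rot": TCP orientation; "force": force on the tool from outside, world axes, zero at the start; "wrist_torque": the same for the moment, N m; "grip_width": finger opening in m; "grasp_force": force on a finger pad.
Only numpy, scipy, OpenCV 4.12 (cv2) and the standard library are available. Lean on these libraries where they do the work, as an engineer would, in place of code of your own. Each camera call takes 0.05 s, during which the arm holds its last target. There are 200 camera calls.

## Working session

There is one attempt and no reset: what is moved stays moved. The work goes in short steps, Python scripts to look and compute and a shell command to move; the robot and the scene stay as the last step left them, time stands still between calls to the robot, and variables do not carry over. Pictures are saved under pics/ and viewed, at most 10 in all, crops included, and the job is handed in when it is done.

```bash
mkdir -p pics
cat > h.py <<'E'
import numpy as np, cv2
from cell import env
def cam(n, save=None):
    c=env.read_camera(n)
    if save: cv2.imwrite('pics/'+save, c['frame'][:,:,::-1])
    return c
def world(c):
    h,w=c['z_map'].shape
    u,v=np.meshgrid(np.arange(w),np.arange(h))
    p=cv2.undistortPoints(np.stack([u,v],-1).reshape(-1,1,2).astype(float),c['K'],c['D']).reshape(h,w,2)
    z=c['z_map'][...,None]
    P=np.concatenate([p*z,z],-1)
    R=cv2.Rodrigues(np.array(c['rvec'],float))[0]
    W=(P-np.array(c['tvec']).reshape(3))@R
    W[c['z_map']==0]=np.nan
    return W
E
python3 - <<'E'
from h import *
a=cam('scene');b=cam('top')
cv2.imwrite('pics/a.png',cv2.resize(np.vstack([a['frame'],b['frame']])[:,:,::-1],(400,600)) if 0 else a['frame'][:,:,::-1])
cv2.imwrite('pics/b.png',b['frame'][:,:,::-1])
np.savez('s.npz',a=world(a),b=world(b),fa=a['frame'],fb=b['frame'])
print(env.get_obs(),env.grip_point_offset)
E
```

```text
{'time_s': 0.1, 'qpos': array([-63.3050208 ,  18.43190546,  -4.01519447,  83.16709893,
         1.29601885,  78.54044606,  -3.26123216]), 'joint_velocities': array([-0.00159739, -0.1351483 , -0.03290007, -0.03830514, -0.05527205,
        0.10795509, -0.00075931]), 'effort': array([ 5.83754263e-04, -4.92568481e+01, -4.05270718e-01, -3.13397670e+01,
       -6.40872703e-02,  3.95970047e-02,  5.70695295e-05]), 'tool_pos': array([0.28363154, 0.58431484, 0.22161091]), 'tool_rot': array([-1.79905835e+02,  6.54180825e-03,  1.54113254e+02]), 'force': array([-0.59019762,  0.34429368, -0.0888131 ]), 'wrist_torque': array([0.00024782, 0.02699095, 0.03067971]), 'grasp_force': 0.0, 'grip_width': 0.08688920443534327} 0.0187
```

View pics/a.png

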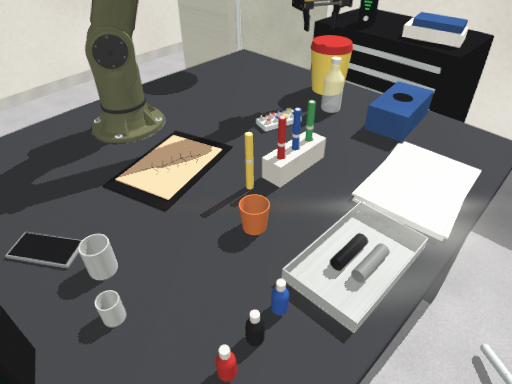

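View pics/b.png

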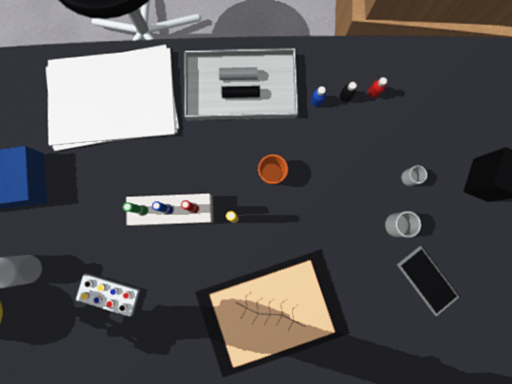

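The scene picture shows red (282,137), blue (296,128) and green (311,120) in the holder, with a free-standing yellow look-alike at (249,160). The two grey cups are at (99,257) and (111,309). In the top picture the cups are at (403,225) and (414,176), and the yellow one is at (232,216), close to red at (189,206). Next I'll measure them.

Run:
```python
from h import *
s=np.load('s.npz')
for k in 'ab':
    W=s[k];f=s['f'+k];hsv=cv2.cvtColor(f,cv2.COLOR_RGB2HSV);H,S=hsv[...,0],hsv[...,1]
    z=W[...,2]
    for n,m in dict(red=(H<6)|(H>174),blue=(H>105)&(H<130),green=(H>50)&(H<90),yellow=(H>20)&(H<32)).items():
        m=m&(S>120)&(z>.08)&(z<.18)&(W[...,0]<.9)&(W[...,0]>.2)&(abs(W[...,1])<.5)
        N,l,st,ce=cv2.connectedComponentsWithStats(m.astype(np.uint8))
        for i in range(1,N):
            if st[i,4]<15: continue
            q=W[l==i]; print(k,n,st[i,4],np.median(q,0).round(4),q.min(0).round(3),q.max(0).round(3))
    boxes={'a':[(75,230,125,285),(90,285,130,330),(235,190,275,240)],'b':[(380,200,430,250),(395,160,435,195),(250,148,296,190)]}[k]
    for x0,y0,x1,y1 in boxes:
        q=W[y0:y1,x0:x1].reshape(-1,3);q=q[q[:,2]>.02]; zt=np.percentile(q[:,2],97)
        r=q[(q[:,2]>zt-.008)]
        c,rad=cv2.minEnclosingCircle(r[:,:2].astype(np.float32)); print(k,'cup',zt.round(4),np.round(c,4),round(2*rad,4),len(r))
W=s['b'];print('holder',[np.round(W[y,x],3) for x,y in((130,222),(207,220),(207,198))])
```

```text
a red 184 [0.5335 0.1194 0.1325] [0.521 0.116 0.101] [0.538 0.131 0.166]
a red 26 [0.5334 0.1193 0.0859] [0.525 0.115 0.08 ] [0.537 0.127 0.092]
a blue 30 [0.5899 0.4902 0.081 ] [0.571 0.482 0.08 ] [0.61  0.5   0.082]
a blue 168 [0.5323 0.1746 0.1339] [0.52  0.17  0.102] [0.537 0.185 0.166]
a blue 42 [0.639  0.4937 0.0809] [0.609 0.485 0.08 ] [0.671 0.5   0.083]
a blue 23 [0.5319 0.1739 0.0854] [0.526 0.171 0.08 ] [0.536 0.18  0.093]
a green 149 [0.531  0.229  0.1341] [0.52  0.223 0.104] [0.536 0.238 0.165]
a green 16 [0.5295 0.2294 0.0849] [0.521 0.226 0.08 ] [0.535 0.235 0.09 ]
a yellow 201 [0.511  0.0351 0.1199] [0.497 0.031 0.086] [0.515 0.047 0.151]
a cup 0.07 [ 0.4807 -0.335 ] 0.0596 280
a cup 0.0507 [ 0.5915 -0.3732] 0.0422 204
a cup 0.0653 [ 0.6084 -0.0479] 0.0647 249
b red 62 [0.5199 0.1207 0.1481] [0.516 0.118 0.082] [0.53  0.133 0.166]
b blue 64 [0.5202 0.174  0.1494] [0.515 0.172 0.108] [0.53  0.189 0.165]
b green 66 [0.5211 0.2297 0.1384] [0.516 0.228 0.106] [0.529 0.236 0.165]
b yellow 53 [0.5005 0.0406 0.1471] [0.493 0.034 0.082] [0.51  0.051 0.151]
b cup 0.0694 [ 0.4767 -0.3341] 0.057 155
b cup 0.0501 [ 0.5884 -0.3719] 0.0416 78
b cup 0.065 [ 0.6052 -0.0453] 0.0638 149
holder [array([0.497, 0.263, 0.059]), array([0.498, 0.097, 0.062]), array([0.545, 0.097, 0.059])]
```

```bash
python3 - <<'E'
from h import *
s=np.load('s.npz')
for k in 'ab':
    W=s[k].reshape(-1,3)
    for y0 in np.arange(-.5,.8,.1):
        q=W[(W[:,0]>.2)&(W[:,0]<.75)&(W[:,1]>y0)&(W[:,1]<y0+.1)]
        if len(q): print(k,y0.round(1),q[np.argmax(q[:,2])].round(3))
E
python3 -m creep '{"translation":[[0,0,-0.3],[0,0,-0.3],[0,0,-0.3],[0,0,-0.3],[0,0,-0.3]],"turn":[[0,0,0.056],[0,0,0.056],[0,0,0.056],[0,0,0.056],[0,0,0.056]],"grip":[1,1,1,1,1]}'
```

```text
a -0.5 [ 0.322 -0.407  0.012]
a -0.4 [ 0.474 -0.311  0.071]
a -0.3 [ 0.259 -0.206  0.005]
a -0.2 [ 0.747 -0.111  0.031]
a -0.1 [ 0.63  -0.072  0.067]
a -0.0 [0.509 0.036 0.152]
a 0.1 [0.533 0.178 0.168]
a 0.2 [0.53  0.228 0.167]
a 0.3 [0.319 0.319 0.032]
a 0.4 [0.283 0.486 0.323]
a 0.5 [0.274 0.507 0.319]
a 0.6 [0.34  0.611 0.314]
a 0.7 [0.299 0.703 0.177]
b -0.5 [ 0.552 -0.499  0.115]
b -0.4 [ 0.455 -0.347  0.072]
b -0.3 [ 0.24  -0.208  0.006]
b -0.2 [ 0.747 -0.106  0.031]
b -0.1 [ 0.609 -0.075  0.066]
b -0.0 [0.502 0.043 0.152]
b 0.1 [0.526 0.128 0.167]
b 0.2 [0.523 0.241 0.167]
b 0.3 [0.336 0.37  0.033]
b 0.4 [0.4   0.5   0.126]
b 0.5 [0.396 0.505 0.132]
b 0.6 [0.74  0.603 0.002]
time_s: 0.72
tool_pos: [0.2837, 0.5846, 0.3428]
tool_rot: [-180.0, 0.0, 103.4]
force: [-0.4, 1.3, -0.6]
grip_width: 0.0872
grasp_force: 0.0
```

```bash
python3 -m creep '{"translation":[[0,0,0],[0,0,0],[-0.5,0.25,0],[-0.5,0.25,0],[-0.5,0.25,0]],"turn":[[0,0,0.037],[0,0,0.037],[0,0,0],[0,0,0],[0,0,0]],"grip":[1,1,1,1,1]}'
python3 -m creep '{"translation":[[-0.5,0.25,0],[-0.5,0.25,0],[-0.5,0.25,0],[-0.5,0.25,0],[-0.5,0.25,0]],"turn":[[0,0,0],[0,0,0],[0,0,0],[0,0,0],[0,0,0]],"grip":[1,1,1,1,1]}'
python3 -m creep '{"translation":[[-0.5,0.3,0],[-0.5,0.3,0],[0,0,0],[0,0,0]],"turn":[[0,0,0],[0,0,0],[0,0,0],[0,0,0]],"grip":[1,1,1,1]}'
```

```text
time_s: 1.35
tool_pos: [0.345, 0.4638, 0.3419]
tool_rot: [-180.0, 0.0, 90.4]
force: [-0.1, 0.2, 1.0]
grip_width: 0.0869
grasp_force: 0.0
time_s: 1.98
tool_pos: [0.4463, 0.2644, 0.3422]
tool_rot: [-180.0, 0.0, 90.4]
force: [-0.4, 0.5, 0.3]
grip_width: 0.0868
grasp_force: 0.0
time_s: 2.48
tool_pos: [0.4941, 0.1869, 0.3422]
tool_rot: [-179.9, -0.0, 90.4]
force: [-0.1, 0.6, 0.0]
grip_width: 0.087
grasp_force: 0.0
```

```bash
python3 -m creep '{"translation":[[-0.39,0.2,0],[-0.39,0.21,0],[0,0,0.4],[0,0,0.4],[0,0,0]],"turn":[[0,0,0],[0,0,0],[0,0,0],[0,0,0],[0,0,0]],"grip":[1,1,1,1,1]}'
python3 - <<'E'
from h import *
c=cam('wrist','w1.png');W=world(c);f=c['frame'];hsv=cv2.cvtColor(f,cv2.COLOR_RGB2HSV);H,S=hsv[...,0],hsv[...,1]
R=cv2.Rodrigues(np.array(c['rvec'],float))[0];print('campos',-R.T@np.array(c['tvec']).ravel())
for n,m in dict(red=(H<6)|(H>174),blue=(H>105)&(H<130),green=(H>50)&(H<90)).items():
    q=W[m&(S>110)&(W[...,2]>.08)&(W[...,2]<.18)]
    if len(q)<9: continue
    t=q[q[:,2]>np.percentile(q[:,2],98)-.006]; print(n,len(t),t.mean(0).round(4),t.min(0).round(4),t.max(0).round(4),'all',q.min(0).round(4),q.max(0).round(4))
E
```

```text
time_s: 3.1
tool_pos: [0.5257, 0.1255, 0.2761]
tool_rot: [-179.7, 0.1, 90.6]
force: [0.0, -0.3, -0.6]
grip_width: 0.0872
grasp_force: 0.0
campos [0.52631451 0.20981206 0.43658798]
red 139 [0.5278 0.1288 0.1629] [0.5194 0.1192 0.1584] [0.5358 0.1357 0.1653] all [0.5194 0.1192 0.08  ] [0.5363 0.1361 0.1653]
blue 141 [0.5269 0.182  0.1633] [0.5192 0.1736 0.1595] [0.5357 0.1898 0.1654] all [0.5192 0.1736 0.1048] [0.5357 0.1902 0.1654]
green 161 [0.5261 0.236  0.1634] [0.5181 0.2278 0.1612] [0.5346 0.2444 0.1653] all [0.5181 0.2275 0.1066] [0.5346 0.2444 0.1653]
```

View pics/w1.png

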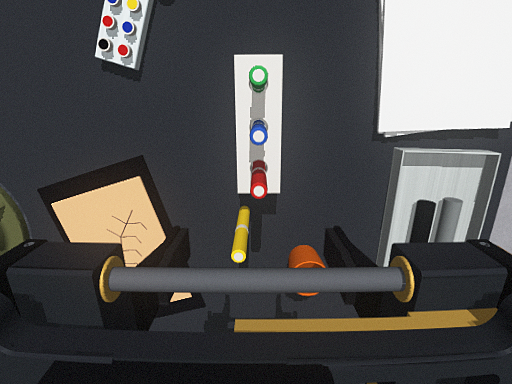

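The wrist picture shows green (258,75), blue (258,132) and red (259,190) in the holder, with yellow (238,255) off to the side. Red's centre is at about (0.528, 0.1275). It's clear to descend.

```bash
python3 -m creep '{"translation":[[0.025,0.025,0.2],[0,0,0.3],[0,0,0.4],[0,0,0.4],[0,0,0]],"turn":[[0,0,0],[0,0,0],[0,0,0],[0,0,0],[0,0,0]],"grip":[1,1,1,1,1]}'
python3 -m creep '{"translation":[[0,0,0.3],[0,0,0.25],[0,0,0.1],[0,0,0],[0,0,0]],"turn":[[0,0,0],[0,0,0],[0,0,0],[0,0,0],[0,0,0]],"grip":[1,1,1,1,1]}'
```

```text
time_s: 3.78
tool_pos: [0.5283, 0.1261, 0.1726]
tool_rot: [-179.8, 0.1, 90.4]
force: [-0.1, 0.3, 0.4]
grip_width: 0.0871
grasp_force: 0.0
time_s: 4.4
tool_pos: [0.5307, 0.1264, 0.1239]
tool_rot: [179.9, -0.0, 90.4]
force: [-0.6, 0.7, -0.6]
grip_width: 0.0872
grasp_force: 0.0
```

```bash
python3 -m creep '{"translation":[[0.015,-0.03,0.15],[0,0,0],[0,0,0],[0,0,0],[0,0,0]],"turn":[[0,0,0],[0,0,0],[0,0,0],[0,0,0],[0,0,0]],"grip":[1,1,0.5,0.3,0.2]}' 15
python3 -m creep '{"translation":[[0,0,0],[0,0,0],[0,0,0],[0,0,0],[0,0,0]],"turn":[[0,0,0],[0,0,0],[0,0,0],[0,0,0],[0,0,0]],"grip":[0.1,0,0,0,0]}' 15
```

```text
time_s: 5.03
tool_pos: [0.5275, 0.1273, 0.1108]
tool_rot: [180.0, -0.0, 90.4]
force: [0.4, 0.2, -0.4]
grip_width: 0.0648
grasp_force: 0.0
time_s: 5.65
tool_pos: [0.5274, 0.1273, 0.1106]
tool_rot: [180.0, -0.0, 90.4]
force: [0.4, -1.0, 0.4]
grip_width: 0.0175
grasp_force: 15.0
```

```bash
python3 -m creep '{"translation":[[0,0,-0.1],[0,0,-0.2],[0,0,-0.2],[0,0,-0.2],[0,0,-0.2]],"turn":[[0,0,0],[0,0,0],[0,0,0],[0,0,0],[0,0,0]],"grip":[0,0,0,0,0]}' 20
python3 -m creep '{"translation":[[0,0,-0.4],[0,0,-0.4],[0,0,-0.4],[0,0,-0.4],[0,0,0]],"turn":[[0,0,0],[0,0,0],[0,0,0],[0,0,0],[0,0,0]],"grip":[0,0,0,0,0]}'
```

```text
time_s: 6.28
tool_pos: [0.5276, 0.1273, 0.1841]
tool_rot: [180.0, -0.0, 90.4]
force: [0.0, 0.4, -0.7]
grip_width: 0.0179
grasp_force: 20.0
time_s: 6.9
tool_pos: [0.5287, 0.1274, 0.314]
tool_rot: [179.7, -0.1, 90.4]
force: [-1.3, 0.0, -0.8]
grip_width: 0.0171
grasp_force: 20.0
```

Run:
```python
from h import *
c=cam('scene','c.png');W=world(c);f=c['frame'];hsv=cv2.cvtColor(f,cv2.COLOR_RGB2HSV);H,S=hsv[...,0],hsv[...,1]
for n,m in dict(red=(H<6)|(H>174),blue=(H>105)&(H<130),green=(H>50)&(H<90)).items():
    q=W[m&(S>110)&(W[...,2]>.07)&(abs(W[...,0]-.527)<.03)&(abs(W[...,1]-.18)<.09)]
    print(n,len(q),np.median(q,0),q.min(0),q.max(0))
    q=q[np.argsort(q[:,2])];print(q[:20].mean(0),q[-20:].mean(0))
print(env.get_obs()['tool_pos'])
```

```text
red 505 [0.53397289 0.11846926 0.28671024] [0.52214129 0.11420851 0.21961748] [0.54740062 0.1312715  0.37173037]
[0.53486263 0.12099977 0.22198176] [0.53335019 0.11871467 0.36808011]
blue 216 [0.53201166 0.17461631 0.12561897] [0.52033605 0.16979473 0.07033506] [0.53820015 0.18419553 0.16665596]
[0.53214129 0.17461565 0.07615337] [0.53067229 0.1765937  0.16299114]
green 198 [0.53088478 0.22942048 0.12518311] [0.51791042 0.22398998 0.07008408] [0.535748   0.24014091 0.16511509]
[0.52983183 0.22977137 0.07432136] [0.52860614 0.2288028  0.16214008]
[0.5278728  0.12728605 0.31206991]
```

View pics/c.png

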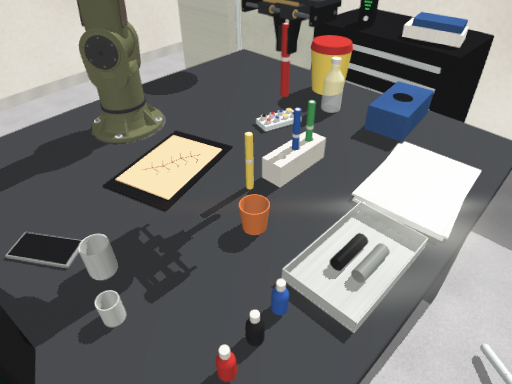

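Red is held upright and clear at (285,60), with its lower end at z≈0.219. Blue (297,130) and green (311,120) are still in the holder. Now moving over to the cup.

```bash
python3 -m creep '{"translation":[[-0.3,-0.05,0],[-0.45,-0.05,0],[-0.5,-0.05,0],[-0.5,-0.05,0],[-0.5,-0.05,0]],"turn":[[0,0,0],[0,0,0],[0,0,0],[0,0,0],[0,0,0]],"grip":[0,0,0,0,0]}'
python3 -m creep '{"translation":[[-0.5,-0.05,0],[-0.5,-0.05,0],[-0.5,-0.05,0],[-0.5,-0.05,0],[-0.5,-0.05,0]],"turn":[[0,0,0],[0,0,0],[0,0,0],[0,0,0],[0,0,0]],"grip":[0,0,0,0,0]}'
python3 -m creep '{"translation":[[-0.4,-0.05,0],[-0.3,-0.05,0],[-0.2,-0.03,0],[0,0,0],[0,0,0]],"turn":[[0,0,0],[0,0,0],[0,0,0],[0,0,0],[0,0,0]],"grip":[0,0,0,0,0]}'
```

```text
time_s: 7.58
tool_pos: [0.5069, -0.0562, 0.3094]
tool_rot: [-179.9, 0.0, 90.3]
force: [0.7, -0.1, 0.3]
grip_width: 0.0175
grasp_force: 20.0
time_s: 8.2
tool_pos: [0.4876, -0.2556, 0.3095]
tool_rot: [-179.9, -0.0, 90.3]
force: [0.6, -0.1, 0.5]
grip_width: 0.0174
grasp_force: 20.0
time_s: 8.82
tool_pos: [0.4794, -0.3247, 0.31]
tool_rot: [-180.0, -0.1, 90.4]
force: [0.3, -0.2, -0.2]
grip_width: 0.0179
grasp_force: 20.0
```

```bash
cat > m.py <<'E'
from h import *
import sys
from scipy.optimize import least_squares
c=cam('wrist',sys.argv[1]);W=world(c);hsv=cv2.cvtColor(c['frame'],cv2.COLOR_RGB2HSV)
sat=(hsv[...,1]<70)
d=np.hypot(W[...,0]-.478,W[...,1]+.334)
q=W[sat&(d<.045)&(W[...,2]>.064)&(W[...,2]<.076)]
f=lambda p:np.abs(np.hypot(q[:,0]-p[0],q[:,1]-p[1])-.0265)
r=least_squares(f,[.478,-.334],loss='soft_l1',f_scale=.002)
print('cup',len(q),r.x.round(4),np.abs(r.fun).mean() if len(q) else 0,q.min(0).round(4),q.max(0).round(4))
H,S=hsv[...,0],hsv[...,1]
m=((H<6)|(H>174))&(S>110)&(d<.07)&(W[...,2]>.0)
p=W[m]; print('red',len(p),p.min(0).round(4),p.max(0).round(4))
for lo in np.arange(.08,.36,.03):
    t=p[(p[:,2]>lo)&(p[:,2]<lo+.03)]
    if len(t)>8: print(lo.round(2),len(t),t.min(0).round(4),t.max(0).round(4))
print(env.get_obs()['tool_pos'])
E
python3 m.py w2.png
```

```text
cup 243 [ 0.4805 -0.3337] 0.0008602679931096412 [ 0.4531 -0.3603  0.0641] [ 0.5078 -0.3062  0.0712]
red 2033 [ 0.4712 -0.3343  0.2142] [ 0.4895 -0.3156  0.3641]
0.2 78 [ 0.4715 -0.3239  0.2142] [ 0.4889 -0.3156  0.2298]
0.23 222 [ 0.4713 -0.326   0.2304] [ 0.4889 -0.3158  0.26  ]
0.26 310 [ 0.4717 -0.3238  0.2601] [ 0.4891 -0.3158  0.2899]
0.29 357 [ 0.4714 -0.3252  0.2901] [ 0.489  -0.3157  0.32  ]
0.32 777 [ 0.4714 -0.3266  0.32  ] [ 0.4895 -0.3157  0.3499]
0.35 289 [ 0.4712 -0.3343  0.35  ] [ 0.4889 -0.3162  0.3641]
[ 0.47981832 -0.32433967  0.31014261]
```

View pics/w2.png

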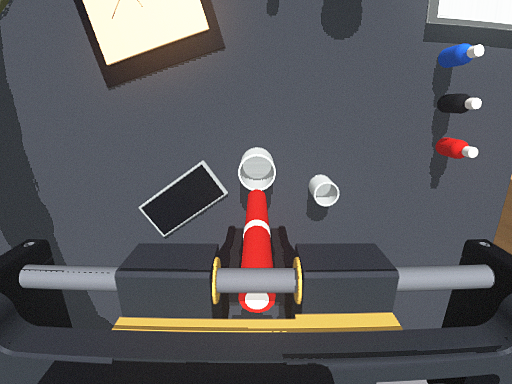

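The wrist picture shows the cup's rim at (257,170) and the small cup at (323,190). The marker hangs from (257,300) to about (257,195), straight and about 9 mm short of the cup's axis. I'll correct that, then lower to just above the rim.

```bash
python3 -m creep '{"translation":[[-0.11,0.005,0.2],[0,0,0.4],[0,0,0.4],[0,0,0.3],[0,0,0]],"turn":[[0,0,0],[0,0,0],[0,0,0],[0,0,0],[0,0,0]],"grip":[0,0,0,0,0]}'
python3 m.py w3.png
```

```text
time_s: 9.5
tool_pos: [0.4792, -0.3328, 0.2039]
tool_rot: [-179.8, -0.1, 90.4]
force: [1.3, -0.3, -0.7]
grip_width: 0.0175
grasp_force: 20.0
cup 388 [ 0.4804 -0.3339] 0.000834313492770696 [ 0.4536 -0.3591  0.064 ] [ 0.5078 -0.3065  0.0703]
red 2019 [ 0.471  -0.3423  0.11  ] [ 0.4893 -0.3234  0.2579]
0.11 180 [ 0.4714 -0.3308  0.11  ] [ 0.4882 -0.3234  0.14  ]
0.14 269 [ 0.471  -0.3336  0.1401] [ 0.4887 -0.3237  0.1699]
0.17 253 [ 0.4715 -0.3316  0.17  ] [ 0.4888 -0.3239  0.2   ]
0.2 658 [ 0.4713 -0.3338  0.2002] [ 0.4893 -0.3238  0.23  ]
0.23 659 [ 0.4713 -0.3423  0.2301] [ 0.4891 -0.3238  0.2579]
[ 0.48000337 -0.33354388  0.20557874]
```

```bash
python3 -m creep '{"translation":[[0,0,0.2],[0,0,0.25],[0,0,0.25],[0,0,0],[0,0,0]],"turn":[[0,0,0],[0,0,0],[0,0,0],[0,0,0],[0,0,0]],"grip":[0,0,0,0,0]}'
python3 -m creep '{"translation":[[0,0,0.2],[0,0,0.15],[0,0,0.1],[0,0,0],[0,0,0]],"turn":[[0,0,0],[0,0,0],[0,0,0],[0,0,0],[0,0,0]],"grip":[0,0,0,0,0]}'
```

```text
time_s: 10.18
tool_pos: [0.4806, -0.3341, 0.1507]
tool_rot: [180.0, 0.0, 90.4]
force: [-0.1, 0.1, 0.0]
grip_width: 0.0176
grasp_force: 20.0
time_s: 10.8
tool_pos: [0.4807, -0.3341, 0.1148]
tool_rot: [180.0, 0.0, 90.4]
force: [0.5, 0.2, -0.4]
grip_width: 0.0175
grasp_force: 20.0
```

```bash
python3 -m creep '{"translation":[[0,0,0.08],[0,0,0.06],[0,0,0],[0,0,0],[0,0,0]],"turn":[[0,0,0],[0,0,0],[0,0,0],[0,0,0],[0,0,0]],"grip":[0,0,0,0,0]}'
python3 m.py w4.png
```

```text
time_s: 11.42
tool_pos: [0.4807, -0.334, 0.1035]
tool_rot: [180.0, 0.0, 90.4]
force: [-0.4, -0.4, 0.2]
grip_width: 0.0177
grasp_force: 20.0
cup 628 [ 0.4803 -0.3341] 0.0008063715782615284 [ 0.4528 -0.3487  0.064 ] [ 0.5079 -0.3064  0.0703]
red 1980 [ 0.4725 -0.3429  0.0107] [ 0.4902 -0.3247  0.1574]
0.08 315 [ 0.473  -0.3329  0.0801] [ 0.4902 -0.3248  0.1099]
0.11 769 [ 0.4727 -0.3338  0.11  ] [ 0.4902 -0.3247  0.1398]
0.14 356 [ 0.4725 -0.3429  0.14  ] [ 0.4901 -0.3251  0.1574]
[ 0.48066871 -0.33396845  0.10352977]
```

```bash
python3 -m creep '{"translation":[[0,0,0],[0,0,0],[0,0,0],[0,0,0],[0,0,0]],"turn":[[0,0,0],[0,0,0],[0,0,0],[0,0,0],[0,0,0]],"grip":[0.25,0.3,0.4,0.5,0.6]}'
python3 -m creep '{"translation":[[0,0,0],[0,0,0],[0,0,0],[0,0,0],[0,0,0]],"turn":[[0,0,0],[0,0,0],[0,0,0],[0,0,0],[0,0,0]],"grip":[0.7,0.8,0.9,1,1]}'
python3 - <<'E'
from h import *
cam('scene','d.png'); a=cam('wrist')['frame']
cv2.imwrite('pics/e.png',a[:,:,::-1])
cv2.imwrite('pics/d2.png',cv2.resize(cv2.imread('pics/d.png')[150:350,0:260],None,fx=2.5,fy=2.5))
E
```

```text
time_s: 12.1
tool_pos: [0.4806, -0.3339, 0.1034]
tool_rot: [180.0, -0.0, 90.4]
force: [0.3, 0.2, 0.2]
grip_width: 0.0462
grasp_force: 0.0
time_s: 12.72
tool_pos: [0.4805, -0.3339, 0.1033]
tool_rot: [180.0, -0.0, 90.4]
force: [0.0, -0.5, 0.3]
grip_width: 0.0852
grasp_force: 0.0
```

View pics/d2.png

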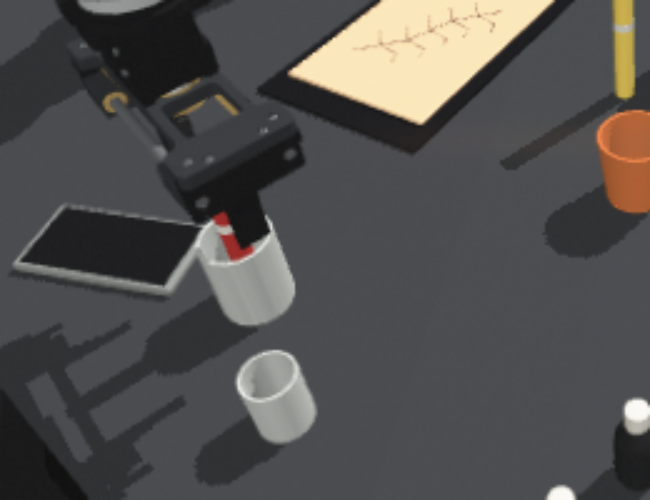

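View pics/e.png

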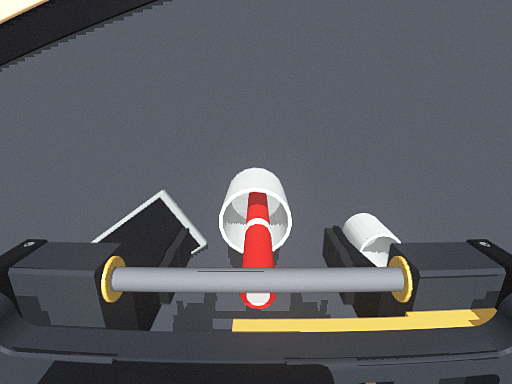

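The marker stands in the cup, leaning on its rim (wrist (257,250), top at (258,298)), midway between the open fingers and touching neither. I'll go straight up.

```bash
python3 -m creep '{"translation":[[0,0,-0.2],[0,0,-0.3],[0,0,-0.4],[0,0,-0.4],[0,0,-0.4]],"turn":[[0,0,0],[0,0,0],[0,0,0],[0,0,0],[0,0,0]],"grip":[1,1,1,1,1]}'
python3 -m creep '{"translation":[[0,0,-0.4],[0,0,-0.2],[0,0,0],[0,0,0],[0,0,0]],"turn":[[0,0,0],[0,0,0],[0,0,0],[0,0,0],[0,0,0]],"grip":[1,1,1,1,1]}'
python3 m.py w5.png
python3 - <<'E'
from h import *
cam('scene','f.png')
E
```

```text
time_s: 13.45
tool_pos: [0.4805, -0.3342, 0.2417]
tool_rot: [179.9, 0.0, 90.4]
force: [0.2, -0.4, -0.7]
grip_width: 0.0869
grasp_force: 0.0
time_s: 14.08
tool_pos: [0.4801, -0.3334, 0.286]
tool_rot: [-179.9, -0.1, 90.4]
force: [0.0, 0.1, 0.0]
grip_width: 0.0867
grasp_force: 0.0
cup 238 [ 0.4804 -0.334 ] 0.0008994456367715375 [ 0.4537 -0.3592  0.064 ] [ 0.5078 -0.308   0.0697]
red 350 [ 0.4737 -0.3428  0.0134] [ 0.4906 -0.3248  0.1547]
0.08 35 [ 0.4748 -0.3308  0.0819] [ 0.4902 -0.3248  0.1097]
0.11 80 [ 0.474  -0.3319  0.1104] [ 0.4906 -0.325   0.1397]
0.14 140 [ 0.4737 -0.3428  0.1402] [ 0.4903 -0.3251  0.1547]
[ 0.4801362  -0.33354696  0.28622003]
```

View pics/f.png

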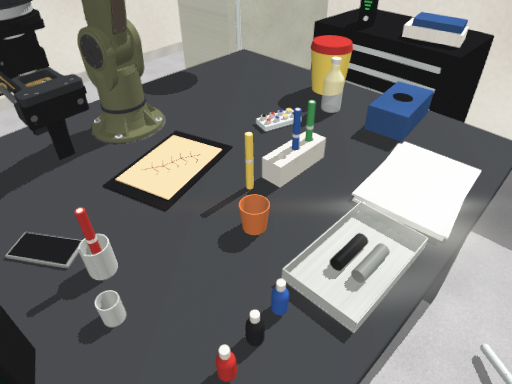

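The scene shows the red marker standing in the steel cup at (90,235). Blue and green are still in the holder, the cup hasn't moved, and the robot is clear of everything.

```bash
python3 -c "
from cell import env
print(env.sign_off())"
```

```text
the job is handed in; nothing more can be done
None
```

The red marker stands in the steel cup, let go about 3 mm above the cup floor; the cup did not move, blue and green are still in the holder, and the job was handed in at about 14 s.

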